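# Change the reels on a wire pay-off stand and bring its guide rings round to the stop

## Robot

A 6-joint arm with a two-finger parallel gripper is mounted at the origin on a cart in front of the work surface, level with it; the furniture and walls round the work are solid. World frame = base frame: x ahead of the robot, y to its left, z up, the work surface at z = 0. Lengths are in m, angles in degrees, forces in N, time in s.
With the tool pointing down it reaches from about 0.325 to 0.85 m from the base axis. Payload 15.5 kg.
Tool frame: the origin (TCP) lies midway between the tips of the shut fingers; the grasp point (between the pads) lies 19 mm behind it; z points along the fingers, y is the line along which they close (so a half turn about z gives the same grasp; the last joint's range is limited). The gripper opens to 91 mm and grips with 3 to 60 N. Pads are 32 mm wide; open, the fingers measure 118 mm over their backs; the gripper's body (76 mm by 178 mm) begins 60 mm behind the grasp point.
Start: joints at [66.148, 28.281, 77.091, -0, 74.628, -5.472], TCP at [0.197, 0.593, 0.214] pointing down, gripper open.
Joint ranges: [-166.48, 166.48], [-47.26, 123.95], [12.59, 153.08], [-70.14, 250.14], [6.76, 159.57], [-176.63, 176.63]. Speed limits (degrees/s): [108.29, 108.29, 147.25, 172.46, 172.46, 172.46].

## Interface

Orientations are given as a 3x3 rotation matrix whose columns are the frame's x, y, z axes.
In Python, from bench import ctrl, cams, sensors gives the robot as it stands (ctrl), with the cameras (cams) and the readings (sensors). Calls block until the motion is done:
- ctrl.goto(position, orientation): joint-space move of the TCP to a pose.
- ctrl.move_l(position, vel=0.15, ori=None, contact_N=None): straight line of the TCP; ori=None keeps the orientation; vel is the mean speed in m/s. With contact_N (N) it stops when the force on the tool has changed by that much, and returns True; else False.
- ctrl.movej(angles): joint-space move.
- ctrl.command_gripper(opening): opening from 0.0 (shut) to 1.0 (fully open); the grip force is fixed at half the most; returns when the fingers have stopped.
- ctrl.sleep(seconds).
- ctrl.ik(position, orientation): joint angles nearest the present ones, or None.
- cams.read_camera(name): name is "scene" or "top" or "wrist"; returns the picture (384x512x3 uint8, blue, green, red); there is no depth.
- cams.camera_params(name): a dict with "fx", "fy", "cx", "cy" (pixels), "pose" (4x4, takes a point from camera to world coordinates); the wrist camera has in their place "T_tool_cam" (4x4, takes a point from camera to tool coordinates, whose origin is the TCP and whose axes are the flange's). Camera axes: x right, y up, looking along -z (the intrinsics and any distortion apply to the point x, -y, -z); pixel columns grow to the right and rows downward; lengths in m; the calibration is good to about 2 mm. A picture is of the moment at which its call begins: read the wrist's pose just before it. camera_params takes no time and is no camera call.
A pose or a line that the arm cannot do raises ctrl.MotionError and nothing moves.
- ctrl.sign_off(): hands the job in; it is judged then, once.
Readings, each from a call of its own:
- sensors.current_t(): time.
- sensors.current_q(): joint angles.
- sensors.current_dq(): joint speeds.
- sensors.current_effort(): joint torques, N m.
- sensors.current_tool_pos(): TCP position.
- sensors.current_eef_rot(): TCP orientation.
- sensors.current_contact_force(): force on the tool from outside, world axes, zero at the start.
- sensors.current_wrist_torque(): the same for the moment, N m.
- sensors.current_grip_width(): opening from 0.0 (shut) to 1.0 (fully open).
- sensors.current_grasp_force(): force on a finger pad.
Only numpy, scipy, OpenCV 4.12 (cv2) and the standard library are available. Lean on these libraries where they do the work, as an engineer would, in place of code of your own. Each camera call takes 0.05 s, during which the arm holds its last target. There are 200 camera calls.

## Task

Change the wire reels on the pay-off stand: stand the empty reels in the grey tray, and drop every full reel into a bay of its own with both spindle ends fully down in their slots. Only when all the reels are changed, slide the two parked guide rings along the bent rail, round both corners, until the first is up against the stop at the far end and the second up against the first. Leave the other things on the bench where they are.

Things in the scene. Friction and masses are not known exactly. Their poses are not given: they have to be found in the camera images.
- stand: Pay-off stand, fixed: plywood base 162 x 414 x 8 mm (x -55..107, y -286..128 mm) with two upright steel plates along y, 238 x 5 mm, at x = -30.5 and +30.5 mm, tops 58 mm above the bench, three open slots in each. Origin on the bench under the middle bay; x away from the operator, along the spindles, y to the left along the row, z up.
- bay_1 (a point): Leftmost bay: middle of a spindle that rests on the bottoms of this bay's two slots, 45 mm above the bench; axes as the stand's. Slots are 10.5 mm wide, bottoms 41 mm above the bench; their mouths flare at 45 degrees from 50 mm up to 26 mm wide at the plate top (58 mm).
- bay_2 (a point): Middle bay, 74 mm from its neighbours; as bay_1.
- bay_3 (a point): Rightmost bay (smallest y in the stand's frame); as bay_1.
- tray: Open grey tray for empty reels, loose on the bench, 0.7 kg, 130 x 216 x 34 mm outside, walls and floor about 4 mm, long side along its y. Origin under its middle, on the bench. Three reels fit in it standing side by side, spindles along the tray's x, at y = -69, 0 and +69 mm.
- full_1: Full reel (2 or 3 are there), 0.25 kg, wound with copper wire nearly to the rim. Origin in its middle on the spindle axis, x = spindle. Two eight-sided flanges, 66 mm over corners, 61 over flats, flat outer faces 38 mm apart: grip these from above, over the spindle. Fixed spindle 8 mm dia, 84 mm long (23 mm out of each flange). On the bench it stands on flange flats, spindle level 30.5 mm up.
- full_2: Full reel, same as full_1.
- full_3: Full reel, same as full_1.
- empty_1: Empty reel (2 or 3 are there), only a bare 22 mm core between its flanges, 0.09 kg; otherwise the size, origin and axes of full_1. If present it starts seated in bay 1.
- empty_2: Empty reel (2 or 3 are there), only a bare 22 mm core between its flanges, 0.09 kg; otherwise the size, origin and axes of full_1. If present it starts seated in bay 2.
- empty_3: Empty reel (2 or 3 are there), only a bare 22 mm core between its flanges, 0.09 kg; otherwise the size, origin and axes of full_1. If present it starts seated in bay 3.
- guide_ring_1: Guide ring (of two, the one farther along) threaded loosely on the rail, aluminium, 80 g: 38 mm outside, 20 mm bore, 24 mm long along its y (the rail's direction), flat cheeks 40 mm apart along its x: grip these from above. A small white wire eye hangs to 52 mm below its middle. Origin in the middle of the bore; hanging freely this is 5 mm below the rail's axis. It slides easily.
- guide_ring_2: The second guide ring, same as guide_ring_1, behind it on the rail. When it touches guide_ring_1 their middles are 24 mm apart. The rings can neither come off the rail nor pass each other.
- rail_park (a point): On the rail axis at (75, 34) mm in the stand's frame: middle of a ring touching the parked end's collar. The rail is a 10 mm round bar, its axis level, 112 mm above the bench: from a foot behind bay 1 along the stand's -y to corner 1, along -x to corner 2, along -y to the stop. The rings start within 110 mm of here on the first straight. Axes as the stand's.
- rail_corner_1 (a point): Where the axes of the rail's first and second straights cross : (75, -137) mm in the stand's frame; the bend is a level right angle rounded with 30 mm radius on the axis. Axes as the stand's.
- rail_corner_2 (a point): Where the axes of the second and third straights cross: (0, -137) mm in the stand's frame; a right angle the other way, 30 mm radius. Axes as the stand's.
- rail_stop (a point): On the axis of the last straight, 86 mm from corner 2: middle of guide_ring_1 when its end touches the stop, a dark fixed clamp collar 25 mm in diameter whose face is 12 mm beyond this point along -y. Axes as the stand's.
- driver_2: Bystander: screwdriver, 145 mm long, on the bench behind the stand. Origin under its middle.
- connector_3: Bystander: round olive plug connector, 32 mm long, behind the stand. Origin under its middle.

How it is judged (in metres and radians):
On the way, in this order (a step that is already met when the one before it is completed fails the run):
1. every empty reel is in the tray and every full reel is seated in a bay (((x of full_1 in the frame of bay_1 between -0.009 and 0.009 m and y of full_1 in the frame of bay_1 between -0.004 and 0.004 m and z of full_1 in the frame of bay_1 between -0.003 and 0.003 m and angle between the x axis of full_1 and the x axis of stand, either way round below 0.07 rad) or (x of full_1 in the frame of bay_2 between -0.009 and 0.009 m and y of full_1 in the frame of bay_2 between -0.004 and 0.004 m and z of full_1 in the frame of bay_2 between -0.003 and 0.003 m and angle between the x axis of full_1 and the x axis of stand, either way round below 0.07 rad) or (x of full_1 in the frame of bay_3 between -0.009 and 0.009 m and y of full_1 in the frame of bay_3 between -0.004 and 0.004 m and z of full_1 in the frame of bay_3 between -0.003 and 0.003 m and angle between the x axis of full_1 and the x axis of stand, either way round below 0.07 rad)) and ((x of full_2 in the frame of bay_1 between -0.009 and 0.009 m and y of full_2 in the frame of bay_1 between -0.004 and 0.004 m and z of full_2 in the frame of bay_1 between -0.003 and 0.003 m and angle between the x axis of full_2 and the x axis of stand, either way round below 0.07 rad) or (x of full_2 in the frame of bay_2 between -0.009 and 0.009 m and y of full_2 in the frame of bay_2 between -0.004 and 0.004 m and z of full_2 in the frame of bay_2 between -0.003 and 0.003 m and angle between the x axis of full_2 and the x axis of stand, either way round below 0.07 rad) or (x of full_2 in the frame of bay_3 between -0.009 and 0.009 m and y of full_2 in the frame of bay_3 between -0.004 and 0.004 m and z of full_2 in the frame of bay_3 between -0.003 and 0.003 m and angle between the x axis of full_2 and the x axis of stand, either way round below 0.07 rad)) and ((x of full_3 in the frame of bay_1 between -0.009 and 0.009 m and y of full_3 in the frame of bay_1 between -0.004 and 0.004 m and z of full_3 in the frame of bay_1 between -0.003 and 0.003 m and angle between the x axis of full_3 and the x axis of stand, either way round below 0.07 rad) or (x of full_3 in the frame of bay_2 between -0.009 and 0.009 m and y of full_3 in the frame of bay_2 between -0.004 and 0.004 m and z of full_3 in the frame of bay_2 between -0.003 and 0.003 m and angle between the x axis of full_3 and the x axis of stand, either way round below 0.07 rad) or (x of full_3 in the frame of bay_3 between -0.009 and 0.009 m and y of full_3 in the frame of bay_3 between -0.004 and 0.004 m and z of full_3 in the frame of bay_3 between -0.003 and 0.003 m and angle between the x axis of full_3 and the x axis of stand, either way round below 0.07 rad)) and x of empty_1 in the frame of tray between -0.06 and 0.06 m and y of empty_1 in the frame of tray between -0.103 and 0.103 m and z of empty_1 in the frame of tray between 0 and 0.055 m and x of empty_2 in the frame of tray between -0.06 and 0.06 m and y of empty_2 in the frame of tray between -0.103 and 0.103 m and z of empty_2 in the frame of tray between 0 and 0.055 m and x of empty_3 in the frame of tray between -0.06 and 0.06 m and y of empty_3 in the frame of tray between -0.103 and 0.103 m and z of empty_3 in the frame of tray between 0 and 0.055 m), for 0.2 s.
2. both guide rings have been slid round, the first to the stop, the second up to the first (y of guide_ring_1 in the frame of rail_stop between -0.006 and 0.006 m and y of guide_ring_2 in the frame of rail_stop between 0.018 and 0.034 m and x of guide_ring_1 in the frame of rail_stop between -0.012 and 0.012 m and x of guide_ring_2 in the frame of rail_stop between -0.012 and 0.012 m), for 0.2 s.
At the end, for the whole second after the job is handed in: Full reels: middle within 3 mm of the bay point in height, 4 mm along the row, 9 mm along the spindle, spindle within 4 degrees. Empty reels: middles inside the tray, under 55 mm high. Ring 1 within 6 mm of touching the stop, ring 2 within 10 mm of touching ring 1 there. All at rest (all of step 1 and all of step 2 and linear speed of each of full_1, full_2, full_3, empty_1, empty_2, empty_3, guide_ring_1, guide_ring_2 below 0.02 m/s).
It fails at once if a bystander (screwdriver, connector) is pushed more than 40 mm away (distance of any of driver_2, connector_3 from where it was at the start of the episode above 0.04 m).
Of full_1, full_2, full_3 only 2 to 3 are there at a start; the rules pass over those that are not, and their reading is None.
Of empty_1, empty_2, empty_3 only 2 to 3 are there at a start; the rules pass over those that are not, and their reading is None.
At some moment in a run one of tray may be knocked a few centimetres aside while the robot is not near it.
Once in a run the grip may slacken for a moment while it holds something.
It also fails if it takes over 210 s, if anything falls off the work surface, if the arm or the gripper's body presses on something with over 40 N, if the wrist force passes 120 N, or if a joint passes its speed limit or range.

## Working session

There is one attempt and no reset: what is moved stays moved. The work goes in short steps, each a Python script; the robot and the scene stay as the last script left them, time stands still between calls to the robot, and variables do not carry over. Pictures are saved under pics/ and viewed, at most 14 in all, crops included, and the job is handed in when it is done.

```bash
ls; mkdir -p pics
python3 - <<'E'
from bench import ctrl, cams, sensors
import cv2,numpy as np
np.set_printoptions(precision=4,suppress=True)
for n in ("scene","top"):
    cv2.imwrite(f"pics/{n}0.png",cams.read_camera(n)); print(n,cams.camera_params(n))
print(cams.camera_params("wrist")); print(sensors.current_t(),sensors.current_eef_rot())
E
```

```text
bench.py
pics
scene {'fx': 475.6831368291656, 'fy': 475.6831368291656, 'cx': 259.67352904388326, 'cy': 188.7138022415596, 'pose': array([[ 0.7555,  0.3331, -0.5641, -0.0052],
       [-0.655 ,  0.3669, -0.6605, -0.417 ],
       [-0.013 ,  0.8686,  0.4954,  0.5757],
       [ 0.    ,  0.    ,  0.    ,  1.    ]])}
top {'fx': 352.78283980612156, 'fy': 352.78283980612156, 'cx': 258.86686912232983, 'cy': 194.65869013070605, 'pose': array([[-0.009 ,  0.997 , -0.0772,  0.465 ],
       [-0.9996, -0.0111, -0.0271,  0.1924],
       [-0.0279,  0.0769,  0.9966,  0.9884],
       [ 0.    ,  0.    ,  0.    ,  1.    ]])}
{'fx': 284.29051587505097, 'fy': 284.29051587505097, 'cx': 254.82822235788947, 'cy': 195.10076296313014, 'T_tool_cam': array([[ 0.0004,  0.9601,  0.2797,  0.0799],
       [ 1.    , -0.0003, -0.0003, -0.0002],
       [-0.0002,  0.2797, -0.9601, -0.1709],
       [ 0.    ,  0.    ,  0.    ,  1.    ]])}
0.1 [[-0.949   0.3154 -0.0004]
 [ 0.3154  0.949  -0.001 ]
 [ 0.0001 -0.0011 -1.    ]]
```

View pics/scene0.png

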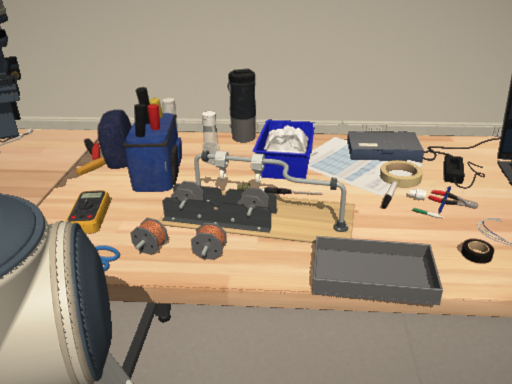

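View pics/top0.png

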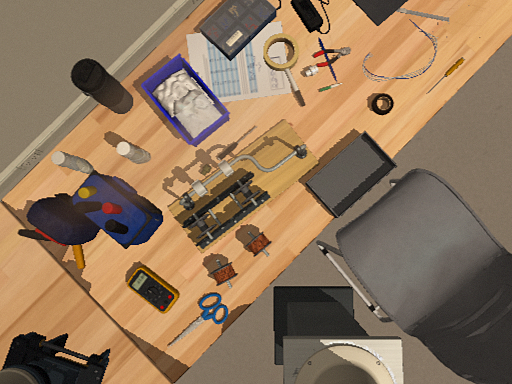

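The two pictures show the stand at top-view px (165–320, 120–245), two copper full reels at (220,268) and (258,243), and the dark tray at (350,172). The rail has its rings at about (195,185) and (225,168). I'll zoom in and bring the wrist camera over the stand.

```bash
cat > h.py <<'E'
from bench import ctrl, cams, sensors
import cv2,numpy as np
np.set_printoptions(precision=4,suppress=True)
def cam(name):
    p=dict(cams.camera_params(name))
    if name=="wrist":
        T=np.eye(4);T[:3,:3]=sensors.current_eef_rot();T[:3,3]=sensors.current_tool_pos();p["pose"]=T@p["T_tool_cam"]
    return p
def ray(p,uv):
    d=p["pose"][:3,:3]@np.array([(uv[0]-p["cx"])/p["fx"],-(uv[1]-p["cy"])/p["fy"],-1.]);return p["pose"][:3,3],d/np.linalg.norm(d)
def onz(p,uv,z):
    o,d=ray(p,uv);return o+d*(z-o[2])/d[2]
def proj(p,X):
    X=np.atleast_2d(X);c=(X-p["pose"][:3,3])@p["pose"][:3,:3]
    return np.c_[p["cx"]-p["fx"]*c[:,0]/c[:,2],p["cy"]+p["fy"]*c[:,1]/c[:,2]]
def tri(obs):
    A=np.zeros((3,3));b=np.zeros(3)
    for p,uv in obs:
        o,d=ray(p,uv);M=np.eye(3)-np.outer(d,d);A+=M;b+=M@o
    return np.linalg.solve(A,b)
def down(th):  # tool pointing down, tool y axis at world angle th (rad)
    y=np.array([np.cos(th),np.sin(th),0]);z=np.array([0,0,-1.]);return np.c_[np.cross(y,z),y,z]
E
python3 - <<'E'
from h import *
im=cams.read_camera("top");p=cam("top")
for n,uv,z in [("reelA",(220,268),.03),("reelB",(258,243),.03),("tray",(350,172),.0),("base c1",(284,120),.008),("c2",(330,166),.008),("c3",(200,248),.008),("ring2",(196,188),.107),("ring1",(225,168),.107)]: print(n,onz(p,uv,z))
cv2.imwrite("pics/crop1.png",cv2.resize(im[90:290,110:380],None,fx=2.9,fy=2.9,interpolation=cv2.INTER_CUBIC))
E
```

```text
reelA [0.3424 0.3249 0.03  ]
reelB [0.4084 0.222  0.03  ]
tray [ 0.6024 -0.037   0.    ]
base c1 [0.7519 0.146  0.008 ]
c2 [0.6189 0.0198 0.008 ]
c3 [0.3946 0.3835 0.008 ]
ring2 [0.5518 0.3749 0.107 ]
ring1 [0.6018 0.3014 0.107 ]
```

View pics/crop1.png

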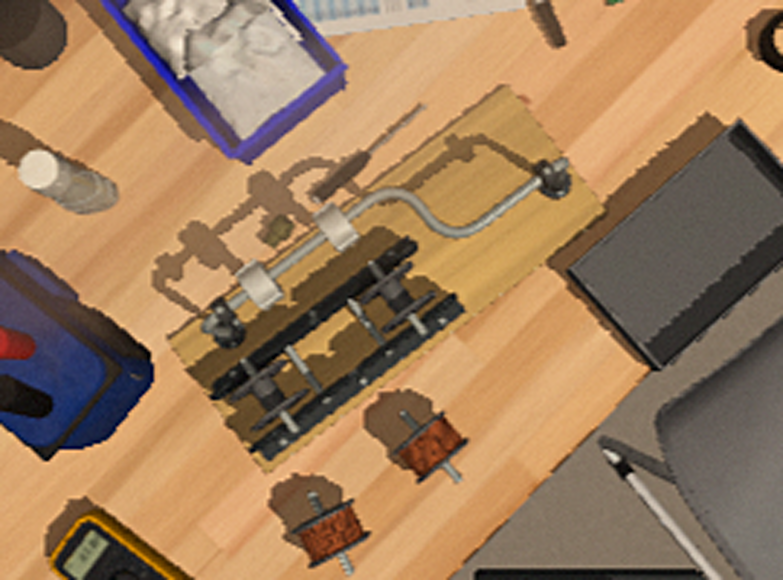

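The zoom shows empty reels in bays 1 and 3, at crop px (265,388) and (400,285). Bay 2 is free, and both rings are on the first straight. Base corners in the crop are (167,340), (265,470), (507,87) and (605,205). Next I'll fit the stand roughly from those and take two wrist views.

```bash
cat >> h.py <<'E'
def fit2(L,W):  # local->world planar rigid; returns th,t
    L=np.array(L);W=np.array(W)[:,:2];a=L-L.mean(0);b=W-W.mean(0)
    th=np.arctan2((a[:,0]*b[:,1]-a[:,1]*b[:,0]).sum(),(a*b).sum());c,s=np.cos(th),np.sin(th);R=np.array([[c,-s],[s,c]])
    t=W.mean(0)-R@L.mean(0);return th,t,np.linalg.norm((R@L.T).T+t-W,axis=1)
E
python3 - <<'E'
from h import *
p=cam("top")
uv=[(110+u/2.9,90+v/2.9) for u,v in [(167,340),(265,470),(507,87),(605,205)]]
L=[(.107,.128),(-.055,.128),(.107,-.286),(-.055,-.286)]
th,t,r=fit2(L,[onz(p,q,.008) for q in uv]);print(np.degrees(th),t,r)
c,s=np.cos(th),np.sin(th);R=np.array([[c,-s],[s,c]])
# wrist views
import pickle;out=[]
for i,(l,z) in enumerate([((-.07,.03),.27),((-.02,-.06),.27)]):
    w=R@np.array(l)+t
    best=None
    for a in (th,th+np.pi):
        q=ctrl.ik([*w,z],down(a))
        print(i,np.degrees(a),q)
        if q is not None and (best is None or np.abs(q[5])<np.abs(best[1][5])): best=(a,q)
    ctrl.movej(best[1]); P=cam("wrist");im=cams.read_camera("wrist");cv2.imwrite(f"pics/w{i}.png",im);out.append(P)
    cv2.imwrite(f"pics/w{i}b.png",cv2.resize(im,(800,600),interpolation=cv2.INTER_CUBIC))
pickle.dump(out,open("w.pkl","wb"));print(sensors.current_t())
E
```

```text
36.96249818110982 [0.5012 0.3099] [0.0019 0.0031 0.0071 0.0058]
0 36.96249818110982 [27.7132 16.4326 87.3959 -0.     76.1715 -9.2493]
0 216.96249818110985 [ 27.7132  16.4326  87.3959  -0.      76.1715 170.7507]
1 36.96249818110982 [ 19.6949  21.6304  79.31    -0.      79.0596 -17.2676]
1 216.96249818110985 [ 19.6949  21.6304  79.31    -0.      79.0596 162.7324]
2.1667
```

View pics/w0b.png

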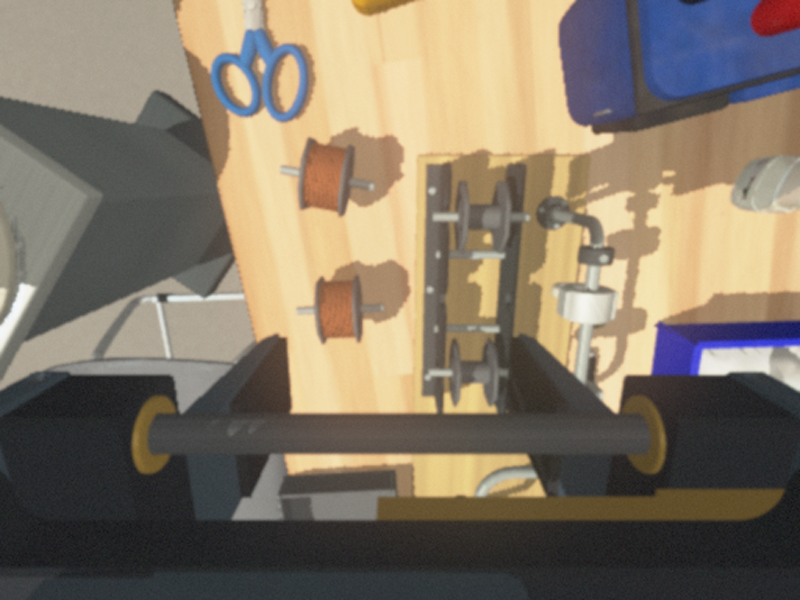

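View pics/w1b.png

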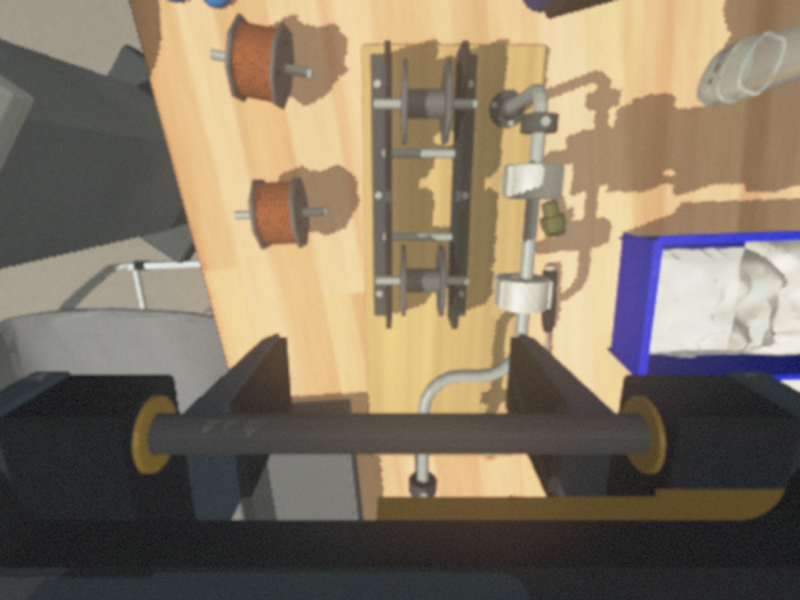

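Both wrist views show the two full reels, the empties in bays 1 and 3, the plates, and the rail with its rings. In w1: full reels at (260,64) and (279,213), empties at (425,103) and (423,281), rings at (533,181) and (525,293), stop at (422,484). Now triangulating.

Run:
```python
from h import *
import pickle
P0,P1=pickle.load(open("w.pkl","rb"))
f=lambda q:((q[0]+.5)/1.5625-.5,(q[1]+.5)/1.5625-.5)
pts={"A":[((281,170),(374,187)),((212,55),(311,73))],"B":[((299,310),(383,309)),((235,214),(327,212))],
"E1":[((433,216),(531,217)),((374,103),(477,104))],"E3":[((427,376),(510,374)),((376,281),(469,282))]}
zz={"A":.0305,"B":.0305,"E1":.045,"E3":.045}
for k,(a,b) in pts.items():
    e=[tri([(P0,f(a[i])),(P1,f(b[i]))]) for i in (0,1)]
    g=[np.mean([onz(P0,f(a[i]),zz[k]),onz(P1,f(b[i]),zz[k])],0) for i in (0,1)]
    m=np.mean(g,0);d=g[1]-g[0]
    print(k,"tri",*e,"| mid",m[:2],"ang",np.degrees(np.arctan2(d[1],d[0])),"len",np.linalg.norm(d), "dmid",(onz(P0,f(a[0]),zz[k])-onz(P1,f(b[0]),zz[k]))[:2])
# stand fit from w1
L=[];W=[]
for q,l,z in [((382,54),(-.0305,.119),.058),((468,42),(.0305,.119),.058),((389,327),(-.0305,-.119),.058),((456,327),(.0305,-.119),.058),((363,44),(-.055,.128),.008),((547,44),(.107,.128),.008)]:
    L.append(l);W.append(onz(P1,f(q),z))
print([np.round(w,4) for w in W])
th,t,r=fit2(L,W);print(np.degrees(th),t,r)
for n,q0,q1 in [("ring2 top/near",(587,304),(533,181))]: print(n,tri([(P0,f(q0)),(P1,f(q1))]))
c,s=np.cos(th),np.sin(th);R=np.array([[c,-s],[s,c]])
for q in [(533,181),(525,293),(422,484),(425,400),(500,372)]: print(q,R.T@(onz(P1,f(q),.112)[:2]-t))
```

```text
A tri [0.2929 0.2973 0.0312] [0.367  0.3352 0.0363] | mid [0.3294 0.3162] ang 27.274776366008044 len 0.0826862224781594 dmid [ 0.0002 -0.    ]
B tri [0.3765 0.2002 0.0363] [0.4406 0.2496 0.0338] | mid [0.4082 0.2236] ang 37.9798205693963 len 0.08230809615611372 dmid [0.0021 0.0012]
E1 tri [0.4229 0.3471 0.046 ] [0.4908 0.3971 0.0489] | mid [0.4572 0.3724] ang 36.46595859528434 len 0.08518432527650058 dmid [0.0003 0.0001]
E3 tri [0.5106 0.2281 0.0549] [0.5811 0.2747 0.0383] | mid [0.5457 0.2505] ang 37.42011967385884 len 0.08276528733136995 dmid [ 0.0012 -0.0041]
[array([0.4089, 0.3777, 0.058 ]), array([0.4566, 0.4238, 0.058 ]), array([0.5457, 0.2027, 0.058 ]), array([0.5944, 0.2394, 0.058 ]), array([0.3827, 0.3824, 0.008 ]), array([0.51  , 0.4782, 0.008 ])]
37.17301968486523 [0.5019 0.3115] [0.0107 0.0024 0.0059 0.0057 0.003  0.0002]
ring2 top/near [0.5518 0.3679 0.1118]
(533, 181) [0.074 0.015]
(525, 293) [ 0.0746 -0.0674]
(422, 484) [-0.0021 -0.2392]
(425, 400) [-0.0006 -0.1579]
(500, 372) [ 0.0595 -0.1331]
```

```bash
cat >> h.py <<'E'
TH=np.radians(37.0);T0=np.array([.5015,.3112]);RS=np.array([[np.cos(TH),-np.sin(TH)],[np.sin(TH),np.cos(TH)]])
def S(x,y,z): return np.array([*(RS@[x,y]+T0),z])
def toS(w): return RS.T@(np.array(w)[:2]-T0)
E
python3 - <<'E'
from h import *
import pickle
ctrl.goto(S(-.13,-.42,.28),down(TH));P=cam("wrist");im=cams.read_camera("wrist");pickle.dump(P,open("wt.pkl","wb"))
cv2.imwrite("pics/wt.png",im);cv2.imwrite("pics/wtb.png",cv2.resize(im,(800,600),interpolation=cv2.INTER_CUBIC))
print(sensors.current_q(),sensors.current_t())
E
```

```text
[-14.0242  28.2274  66.57     0.0157  85.2063 -51.1162] 3.6167
```

View pics/wtb.png

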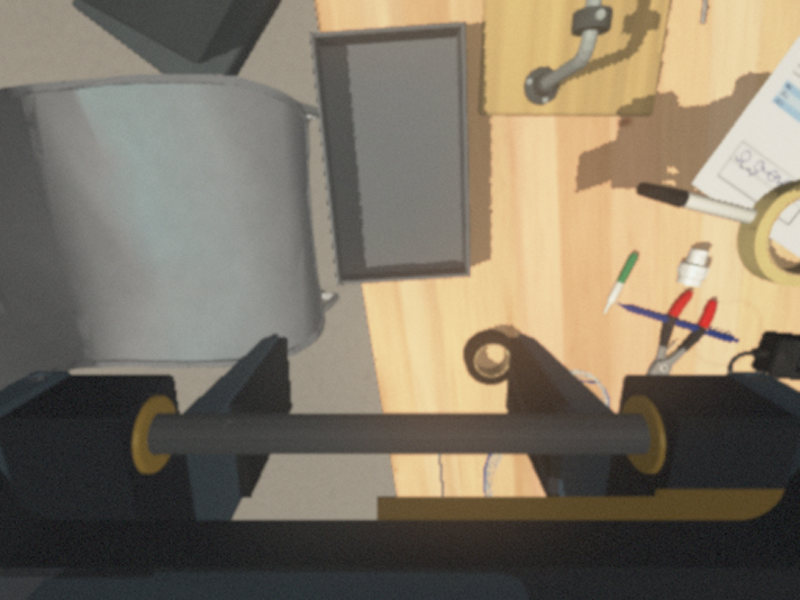

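The tray is clear, with outer rim corners at (314,33), (467,24), (469,275) and (339,283). The stand base's right corners are at (481,113) and (654,112).

Run:
```python
from h import *
import pickle
P=pickle.load(open("wt.pkl","rb"));P1=pickle.load(open("w.pkl","rb"))[1]
f=lambda q:((q[0]+.5)/1.5625-.5,(q[1]+.5)/1.5625-.5)
L=[(-.065,.108),(.065,.108),(.065,-.108),(-.065,-.108)]
W=[onz(P,f(q),.034) for q in [(314,33),(467,24),(469,275),(339,283)]]
th,t,r=fit2(L,W);print("tray",np.degrees(th),t,r,np.array(W)[:,:2])
for l,q in [((-.055,-.286),(481,113)),((.107,-.286),(654,112))]: print("base",l,toS(onz(P,f(q),.008)))
for l,q in [((-.055,.128),(363,44)),((.107,.128),(547,44))]: print("base",l,toS(onz(P1,f(q),.008)))
```

```text
tray 40.324444666391564 [ 0.5948 -0.0294] [0.0021 0.0025 0.0032 0.0027] [[ 0.4774  0.0108]
 [ 0.5745  0.0925]
 [ 0.711  -0.0697]
 [ 0.6161 -0.1513]]
base (-0.055, -0.286) [-0.0536 -0.2833]
base (0.107, -0.286) [ 0.106  -0.2822]
base (-0.055, 0.128) [-0.052   0.1284]
base (0.107, 0.128) [0.1073 0.1283]
```

```bash
cat >> h.py <<'E'
T0=np.array([.5015,.3124]);DZ=.017;OP=.66;LOOK=(-.13,-.42,.28)
def gw(): return round(float(sensors.current_grip_width()),3),round(float(sensors.current_grasp_force()),1)
def pick(xy,th,zs):
    """grip reel with spindle centre xy, spindle height zs"""
    R=down(th);ctrl.command_gripper(OP);ctrl.goto([*xy,.2],R)
    c=ctrl.move_l([*xy,zs+DZ],.15,contact_N=6)
    if c: print("CONTACT on the way down",sensors.current_tool_pos())
    ctrl.command_gripper(0);print("grip",gw(),sensors.current_tool_pos())
    ctrl.move_l([*xy,.2],.15);ctrl.sleep(.2);print("lifted",gw(),sensors.current_t())
    return abs(gw()[0]-.418)<.04
def look_tray(tag):
    ctrl.goto(S(*LOOK),down(TH));im=cams.read_camera("wrist");cv2.imwrite(f"pics/wt_{tag}.png",im)
    ref=cv2.imread("pics/wt.png");d=cv2.absdiff(im,ref)[5:190,195:315].max(2);print("tray diff",(d>40).mean());return (d>40).mean()
def place(xy,th,zs):
    R=down(th);ctrl.goto([*xy,.2],R)
    ctrl.move_l([*xy,zs+DZ+.02],.15);print("before",gw())
    c=ctrl.move_l([*xy,zs+DZ-.003],.03,contact_N=4);print("contact",c,sensors.current_tool_pos())
    ctrl.command_gripper(OP);p=sensors.current_tool_pos();ctrl.move_l([*xy,.2],.2);print("placed",sensors.current_t())
E
python3 - <<'E'
from h import *
ctrl.goto(S(*LOOK),down(TH));
# new T0 differs slightly: take a fresh reference
import pickle;pickle.dump(cam("wrist"),open("wt.pkl","wb"));im=cams.read_camera("wrist");cv2.imwrite("pics/wt.png",im)
ok=pick(S(0,.074,0)[:2],TH,.045)
if ok: look_tray("e1")
print(gw())
E
```

```text
grip (0.419, 30.0) [0.4571 0.3716 0.0623]
lifted (0.417, 30.0) 9.2417
tray diff 0.0063513513513513515
(0.413, 30.0)
```

```bash
cat >> h.py <<'E'
TT=np.radians(40.3);TC=np.array([.5948,-.0294])
def tray(y,c=None,a=None): 
    a=TT if a is None else a;c=TC if c is None else c
    return c+y*np.array([-np.sin(a),np.cos(a)])
E
python3 - <<'E'
from h import *
place(tray(-.066),TT,.0345)
if pick(S(0,-.074,0)[:2],TH,.045): print(look_tray("e3"),gw())
im=cv2.imread("pics/wt_e3.png");cv2.imwrite("pics/wt_e3b.png",cv2.resize(im,(800,600),interpolation=cv2.INTER_CUBIC))
E
```

```text
before (0.412, 30.0)
contact True [ 0.6373 -0.0797  0.0517]
placed 14.675
grip (0.416, 30.0) [0.5462 0.2534 0.0623]
lifted (0.416, 30.0) 18.9917
tray diff 0.013783783783783784
0.013783783783783784 (0.413, 30.0)
```

View pics/wt_e3b.png

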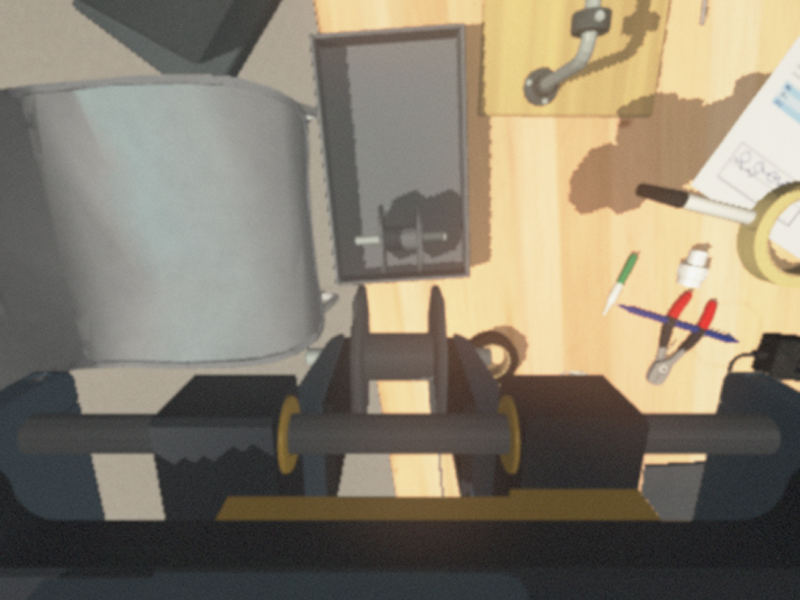

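The first empty stands in the tray near (405,240), the tray hasn't moved, and the second empty is held properly.

Run:
```python
from h import *
place(tray(.066),TT,.0345)
if pick((.3294,.3162),np.radians(27.3),.0305):
    place(S(0,.074,0)[:2],TH,.045)
```

```text
before (0.415, 30.0)
contact True [0.552  0.0209 0.0517]
placed 24.2583
grip (0.411, 30.0) [0.3296 0.3164 0.0478]
lifted (0.411, 30.0) 28.8583
before (0.418, 30.0)
contact True [0.4568 0.3714 0.0619]
placed 32.4333
```

Run:
```python
from h import *
if pick((.4082,.2236),np.radians(38),.0305):
    place(S(0,0,0)[:2],TH,.045)
ctrl.goto(S(-.02,-.06,.27),down(TH));P=cam("wrist");im=cams.read_camera("wrist")
import pickle;pickle.dump(P,open("wr1.pkl","wb"))
cv2.imwrite("pics/wr1.png",cv2.resize(im,(800,600),interpolation=cv2.INTER_CUBIC))
ctrl.goto(S(-.02,-.2,.27),down(TH));P=cam("wrist");im=cams.read_camera("wrist");pickle.dump(P,open("wr2.pkl","wb"))
cv2.imwrite("pics/wr2.png",cv2.resize(im,(800,600),interpolation=cv2.INTER_CUBIC));print(sensors.current_t())
```

```text
grip (0.414, 29.9) [0.4084 0.2237 0.0478]
lifted (0.414, 29.9) 36.3167
before (0.415, 29.9)
contact True [0.5012 0.3123 0.0618]
placed 39.8583
41.0417
```

View pics/wr1.png

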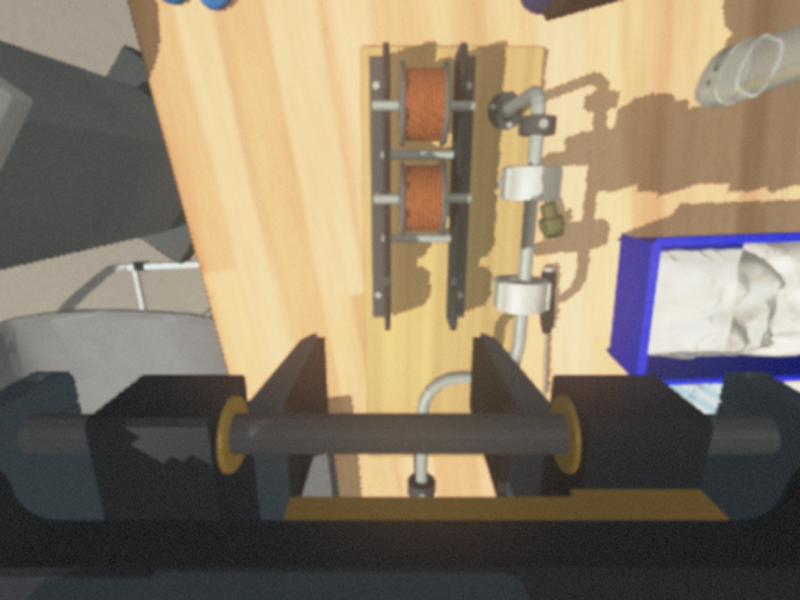

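View pics/wr2.png

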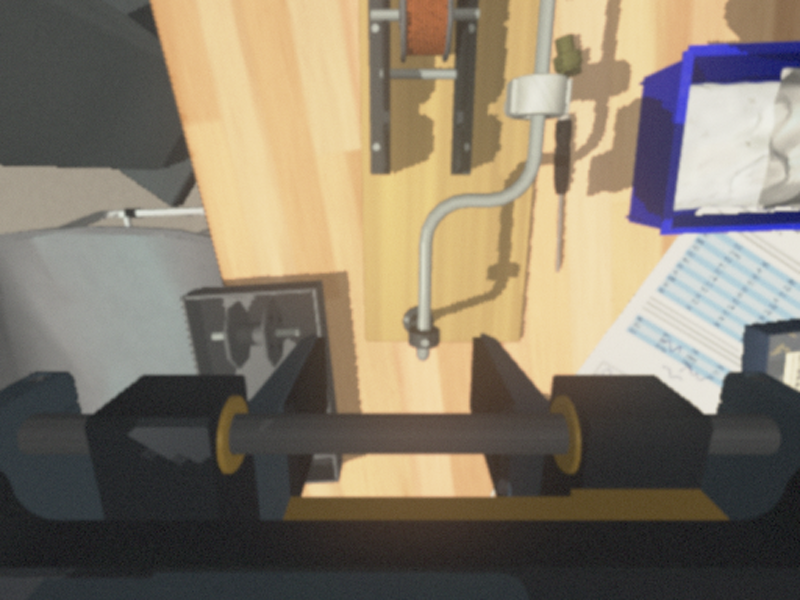

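Both full reels sit in bays 1 and 2 with their spindles in the slots, and the tray still holds its reel. In wr2, ring 1 is at (540,96), the last straight at (426,270) and the stop at (424,332). Now to measure the rail and rings.

Run:
```python
from h import *
import pickle
A=pickle.load(open("wr1.pkl","rb"));B=pickle.load(open("wr2.pkl","rb"))
f=lambda q:((q[0]+.5)/1.5625-.5,(q[1]+.5)/1.5625-.5)
X=tri([(A,f((524,279))),(B,f((540,79)))]);print("ring1 rear top edge",toS(X),X[2])
X=tri([(A,f((524,312))),(B,f((541,116)))]);print("ring1 front lower edge",toS(X),X[2])
X=tri([(A,f((422,476))),(B,f((425,325)))]);print("stop near edge",toS(X),X[2])
X=tri([(A,f((423,400))),(B,f((426,233)))]);print("rail3",toS(X),X[2])
for q in [(540,140),(547,30),(480,198),(426,270),(424,325)]: print("B",q,toS(onz(B,f(q),.112)))
for q in [(540,150),(526,255),(450,379),(422,460),(527,183),(524,296)]: print("A",q,toS(onz(A,f(q),.112)))
# corner path IK feasibility
for y0 in (TH,TH+np.pi):
    for l,a in [((.075,-.067),0),((.04,-.137),-90),((0,-.223),0)]:
        print(np.degrees(y0),l,ctrl.ik(S(*l,.088),down(y0+np.radians(a))))
```

```text
ring1 rear top edge [ 0.0752 -0.0569] 0.10751156266666725
ring1 front lower edge [ 0.0754 -0.0811] 0.11505683330166758
stop near edge [-0.0004 -0.232 ] 0.11026752146593519
rail3 [-0.0004 -0.161 ] 0.1054848532549633
B (540, 140) [ 0.0771 -0.0961]
B (547, 30) [ 0.0757 -0.0288]
B (480, 198) [ 0.0375 -0.1352]
B (426, 270) [-0.0003 -0.1878]
B (424, 325) [-0.0011 -0.2314]
A (540, 150) [0.0781 0.0364]
A (526, 255) [ 0.0742 -0.0375]
A (450, 379) [ 0.0207 -0.1386]
A (422, 460) [-0.0009 -0.2146]
A (527, 183) [0.0708 0.0142]
A (524, 296) [ 0.0751 -0.0692]
37.0 (0.075, -0.067) [ 21.734   39.4965  76.8925  -0.      63.6109 -15.266 ]
37.0 (0.04, -0.137) [15.0278 38.2654 79.7248 -0.     62.0098 68.0278]
37.0 (0, -0.223) [  6.6663  37.8091  80.7748  -0.      61.4161 -30.3337]
217.0 (0.075, -0.067) [ 21.734   39.4965  76.8925  -0.      63.6109 164.734 ]
217.0 (0.04, -0.137) [  15.0278   38.2654   79.7248   -0.       62.0098 -111.9722]
217.0 (0, -0.223) [  6.6663  37.8091  80.7748  -0.      61.4161 149.6663]
```

```bash
cat >> h.py <<'E'
def slide(y0,yend):
    z=.088;ctrl.command_gripper(OP);ctrl.goto(S(.075,y0,.18),down(TH))
    print("c",ctrl.move_l(S(.075,y0,z),.1,contact_N=6));ctrl.command_gripper(0);print("grip",gw())
    W=[(.045+.03*np.cos(a),-.107+.03*np.sin(a),a) for a in np.radians(np.arange(0,-91,-15))]
    W+=[(.03+.03*np.cos(b),-.167+.03*np.sin(b),b-np.pi) for b in np.radians(np.arange(90,181,15))]
    for x,y,a in W:
        if ctrl.move_l(S(x,y,z),.06,ori=down(TH+a),contact_N=20): print("HIT",x,y,a,sensors.current_contact_force());return False
        if gw()[0]<.38: print("LOST",x,y,gw());return False
    print("round",gw(),sensors.current_contact_force())
    c=ctrl.move_l(S(0,yend-.006,z),.03,contact_N=8);print("end",c,toS(sensors.current_tool_pos()),gw(),sensors.current_contact_force())
    return True
def leave():
    ctrl.command_gripper(OP);p=sensors.current_tool_pos();ctrl.move_l([p[0],p[1],.2],.1);print(sensors.current_t())
E
python3 - <<'E'
from h import *
if slide(-.069,-.223): leave()
E
```

```text
c False
grip (0.434, 30.0)
round (0.436, 30.0) [-0.4012 -0.8122  6.655 ]
end True [-0.0003 -0.2229] (0.435, 30.0) [-0.8741  1.6944  6.5301]
53.0833
```

Run:
```python
from h import *
import pickle
if slide(.015,-.199): leave()
ctrl.goto(S(-.02,-.30,.27),down(TH));im=cams.read_camera("wrist");pickle.dump(cam("wrist"),open("wr3.pkl","wb"))
cv2.imwrite("pics/wr3.png",cv2.resize(im,(800,600),interpolation=cv2.INTER_CUBIC))
```

```text
c False
grip (0.438, 30.0)
round (0.434, 30.0) [-1.0672  0.1085  9.1885]
end True [-0.0004 -0.1976] (0.437, 30.0) [-0.1634 -2.3621  6.8157]
66.025
```

View pics/wr3.png

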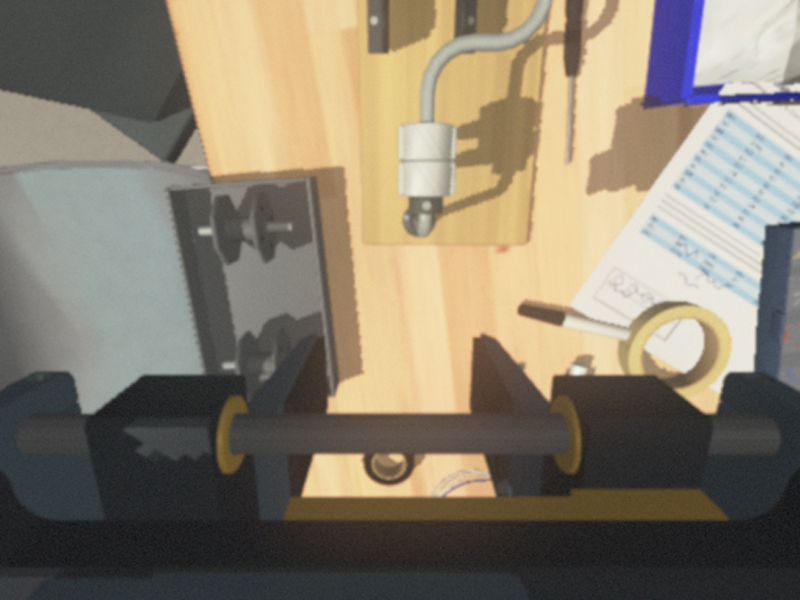

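Both rings are against the stop and touching each other at (427,160), and both empties stand in the tray. I'll check that the full reels haven't moved, then hand in.

Run:
```python
from h import *
ctrl.goto(S(-.02,-.06,.27),down(TH));im=cv2.resize(cams.read_camera("wrist"),(800,600),interpolation=cv2.INTER_CUBIC)
d=(cv2.absdiff(im,cv2.imread("pics/wr1.png"))[40:330,360:485].max(2)>40).mean();print(d)
if d<.03: ctrl.sleep(.5);print(ctrl.sign_off(),sensors.current_t())
```

```text
0.0003586206896551724
the job is handed in; nothing more can be done
the job is handed in; nothing more can be done
```

I handed the job in at about 67 s of the 210 s: both full reels are seated in bays 1 and 2, both empties stand in the tray, and ring 1 is against the stop with ring 2 up against it; the final camera checks agreed, but no verdict came back.

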